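# Scrape the offcuts off the rack's lower board into the dustpan

## Task

Five dark wooden offcuts are lying on the lower board of the small two-tier rack, under its steel bars. With the orange-handled scraper, not with the fingers, draw them all off the board's front edge into the dustpan that is tucked beneath it, without bumping the rack with the robot; then stand the scraper back upright in the middle of its black rubber pad and let go. Leave the dustpan and everything else where they are.

Things in the scene. Friction and masses are not known exactly. Their poses are not given: they have to be found in the camera images.
- rack: Fixed two-tier counter rack, 220 deep (x) x 430 wide (y) x 307 mm high. Origin at the centre of its footprint on the worktop; x points from its front edge (on the robot's right) to its back, z up. Lower tier: flat wooden board over the whole footprint, underside 27 and top 45 mm above the worktop, front edge at x = -110 mm. Corner posts 16 mm thick at x = +-100, y = +-207 mm, joined by end rails.
- rack_edge (a point): Middle of the front edge of the lower board, on its top face, 45 mm above the worktop. The offcuts lie on the board 20 to 85 mm behind this edge, within 90 mm to either side of its middle.
- rack_bar (a point): Middle of the frontmost steel bar of the rack's upper tier, 36 mm behind the board's front edge, 290 mm above the worktop. Five bars, 8 mm thick, run along y at the rack's x = -74, -32, 10, 52, 94 mm, between side rails 10 mm thick. Because of the bars the scraper gets behind the rear offcuts only with the gripper leaning back, away from the rack, in line with the scraper's handle.
- scraper: Hand scraper, 0.15 to 0.3 kg: block 44 deep (x) x 140 wide (y) x 24 mm high with a flat rubber sole, and a straight orange handle leaning back 38 degrees from vertical towards -x. Origin at the centre of the sole, z up. It stands by itself on the pad. The flat face at x = -22 mm, under the handle, is the one that draws things along towards -x.
- scraper_grip (a point): Centre of the handle where to grip it: x = -84, y = 0, z = 117 mm in the scraper's frame. The handle is a bar 22 mm wide across y, 16 mm thick, 155 mm long from the block (x = -10, z = 22 mm); it goes on 35 mm past this point. Grip across y, best with the fingers pointing down along the handle.
- pad: Fixed flat black rubber pad for the scraper, 84 (x) x 172 (y) x 4 mm; origin at the centre of its underside on the worktop. It lies in front of the rack beyond the dustpan's handle, at the place nearer to or farther from the robot.
- pan: Loose grey dustpan, 0.45 kg; scoop 190 deep (x) x 280 wide (y), origin at the centre of its underside on the worktop. Open mouth at x = +95 mm, tucked about 35 mm under the rack's board. Floor 3 mm thick, rear wall at x = -93 mm 45 mm high, side walls 4 mm thick, 20 mm high at the mouth, 35 mm at the rear. A handle up to 38 mm high runs back to x = -180 mm.
- bit_tray: Bystander: blue magnetic bit tray, 100 x 150 x 22 mm with one divider, a wooden dowel and bits in it; origin at the centre of its underside. It stands beside the pad.
- leg_a: Bystander: stainless steel furniture leg, flange 50 mm, tube 32 mm, 122 mm tall, standing on the worktop behind the rack; origin at the centre of its underside.
- leg_b: Bystander: the same kind of leg, standing on the rack's lower board near one end; origin at the centre of its underside.
- pin_tube: Bystander: clear plastic tube of shelf pins with a red twist cap, 35 mm thick, 107 mm tall, standing on the rack's lower board near the other end; origin at the centre of its underside.
- driver: Bystander: slim black ratchet screwdriver, 214 mm long, 25 mm thick, lying on the worktop behind the rack; origin near its middle, on the worktop.
- mug: Bystander: blue mug, 76 mm across, 85 mm tall, standing on the rack's upper bars; origin at the centre of its underside.
- chip0: Wooden offcut 22 x 18 x 12 mm, dark walnut, loose on the rack's lower board at the start, lying flat; origin at its centre. Loose on the smooth board, it slides easily ahead of a pushed block.
- chip1: Wooden plug (short disc) 24 mm across, 12 mm thick, dark walnut, loose on the rack's lower board at the start, lying flat; origin at its centre. Loose on the smooth board, it slides easily ahead of a pushed block.
- chip2: Wooden offcut 22 x 18 x 12 mm, dark walnut, loose on the rack's lower board at the start, lying flat; origin at its centre. Loose on the smooth board, it slides easily ahead of a pushed block.
- chip3: Wooden plug (short disc) 24 mm across, 12 mm thick, dark walnut, loose on the rack's lower board at the start, lying flat; origin at its centre. Loose on the smooth board, it slides easily ahead of a pushed block.
- chip4: Wooden offcut 22 x 18 x 12 mm, dark walnut, loose on the rack's lower board at the start, lying flat; origin at its centre. Loose on the smooth board, it slides easily ahead of a pushed block.
Not all that is in view belongs to the job. Leave any pink look-alike of the scraper alone. There is more than one size of the pad; the one meant has the size given above.

How it is judged:
By the outcome, as a careful person would: the job done as asked, in the order asked, and still so for the second after the job is handed in, with the robot touching nothing.
It also fails if it takes over 51 s, if anything falls off the work surface, if the arm or the gripper's body presses on something with over 40 N, if the wrist force passes 120 N, or if a joint passes its speed limit or range.

## Robot

A 7-joint arm with a two-finger parallel gripper is mounted at the origin on the work surface. World frame = base frame: x ahead of the robot, y to its left, z up, the work surface at z = 0. Lengths are in m, angles in rad, forces in N, time in s.
With the tool pointing down it reaches from about 0.425 to 0.875 m from the base axis. Payload 9.9 kg.
Tool frame: the origin (TCP) lies at the very end of the fingers, on their centre line; the grasp point (between the pads) lies 19 mm behind it; z points along the fingers, y is the line along which they close (so a half turn about z gives the same grasp; the last joint's range is limited). The gripper opens to 85 mm and grips with 20 to 120 N. Pads are 22 mm wide; open, the fingers measure 114 mm over their backs; the gripper's body (76 mm by 85 mm) begins 54 mm behind the grasp point. The pads swing forward as they close: fully open they stand 13 mm farther back than shut.
Start: joints at [1.097, 0.576, 0.025, 1.437, -0.015, 1.129, -0.057], TCP at [0.257, -0.624, 0.231] pointing down, gripper open.
Joint ranges: [-2.76, 2.76], [-0.34, 2.15], [-1.52, 1.57], [0.19, 2.46], [-1.09, 4.23], [0.17, 1.99], [-2.82, 2.82]. Speed limits (rad/s): [2.22, 2.22, 3.01, 3.01, 3.14, 3.14, 3.14].

## Interface

Orientations are given as a unit quaternion [w, x, y, z].
In Python, from bench import bot, grab_frame, ticket gives the robot as it stands. The module is installed in compiled form; this text tells all that it offers.
- The arm moves only by the shell command python3 -m jog 'ROWS'. ROWS is text: rows parted by semicolons, each of 7 numbers parted by spaces: the finger opening in mm, from 0 to 85.4, then the shift along the tool's x, y, z in mm, then the turn, a rotation vector about the tool's x, y, z in degrees. A call has 1 to 5 rows; each row is the pose to reach, as a shift and turn from the pose commanded when the call began, along the tool's axes at that moment; what a row does not reach only later rows make up. A row lasts 1/12 s, in which the tool goes at most 41.7 mm and 7.16 degrees, less where a joint would pass 70% of its speed; a pose out of reach is approached as far as the arm can. A call with a gripper value outside its range is refused whole. The fingers move at their own pace and stop on an object; the grip force is fixed at half the most. Time passes only in rows, so rows that repeat a pose let the fingers close. It gives the time, the measured TCP pose, the force, the opening and the grip force at its end, in the units of the state.
- bot.state(): the state, without advancing time (a new reading comes with each control period).
- grab_frame(name): name is "side" or "top" or "wrist"; returns a dict with "img" (480x640x3 uint8, red, green, blue), "range_z" (480x640 float32, m along the optical axis (not along the pixel's ray), 0 where there is no reading), "fovy" (degrees; the focal length in pixels is half the picture's height over the tangent of half this angle, whatever the lens; pixels are square), "cx", "cy" (the principal point, pixels), "R" (3x3) and "t" (3): a world point X has camera coordinates R X + t. Camera axes: x right, y down, z forward; pixel columns grow to the right and rows downward; lengths in m; the calibration is good to about 2 mm. A picture is of the moment at which its call begins.
- ticket.close_job(): hands the job in; it is judged then, once.
The state is a dict: "time_s": time; "q": joint angles; "joint_vel": joint speeds; "tau": joint torques, N m; "eef_pos": TCP position; "tool_rot": TCP orientation; "force": force on the tool from outside, world axes, zero at the start; "moment": the same for the moment, N m; "finger_gap": opening from 0.0 (shut) to 1.0 (fully open); "grasp_force": force on a finger pad.
Only numpy, scipy, OpenCV 4.12 (cv2) and the standard library are available. Lean on these libraries where they do the work, as an engineer would, in place of code of your own. Each camera call takes 0.05 s, during which the arm holds its last target. There are 200 camera calls.

## Working session

There is one attempt and no reset: what is moved stays moved. The work goes in short steps, Python scripts to look and compute and a shell command to move; the robot and the scene stay as the last step left them, time stands still between calls to the robot, and variables do not carry over. Pictures are saved under pics/ and viewed, at most 10 in all, crops included, and the job is handed in when it is done.

```bash
mkdir -p pics
python3 - <<'E'
from bench import bot, grab_frame
import cv2, numpy as np
s=bot.state(); print({k:np.round(v,3) for k,v in s.items()})
for n in ("side","top"):
    f=grab_frame(n); np.savez(f"pics/{n}0.npz",**f)
    cv2.imwrite(f"pics/{n}0.png",f["img"][...,::-1]); print(n,f["fovy"],f["cx"],f["cy"],np.round(-f["R"].T@f["t"],3),np.round(f["R"],2).tolist())
E
```

```text
{'time_s': np.float64(0.0), 'q': array([ 1.097,  0.577,  0.025,  1.438, -0.015,  1.129, -0.056]), 'joint_vel': array([ 0.001,  0.001, -0.   , -0.001, -0.   , -0.   , -0.001]), 'tau': array([ 2.0000e-03, -7.6577e+01,  2.2520e+00, -2.8598e+01,  1.5000e-02,
        1.3000e-02,  0.0000e+00]), 'eef_pos': array([ 0.256, -0.624,  0.23 ]), 'tool_rot': array([-0.001,  0.981,  0.194, -0.   ]), 'force': array([ 0.615,  0.087, -0.516]), 'moment': array([ 0.024,  0.053, -0.027]), 'grasp_force': np.float64(0.0), 'finger_gap': np.float64(1.001)}
side 57.84768934340024 320.9630489067294 236.04712647334142 [ 0.333 -1.1    0.824] [[0.99, -0.13, 0.0], [-0.06, -0.53, -0.85], [0.11, 0.84, -0.53]]
top 53.86916699724814 318.05484889897303 239.51672652478908 [ 0.36  -0.074  1.335] [[0.01, -1.0, 0.0], [-1.0, -0.01, -0.08], [0.08, -0.0, -1.0]]
```

View pics/top0.png

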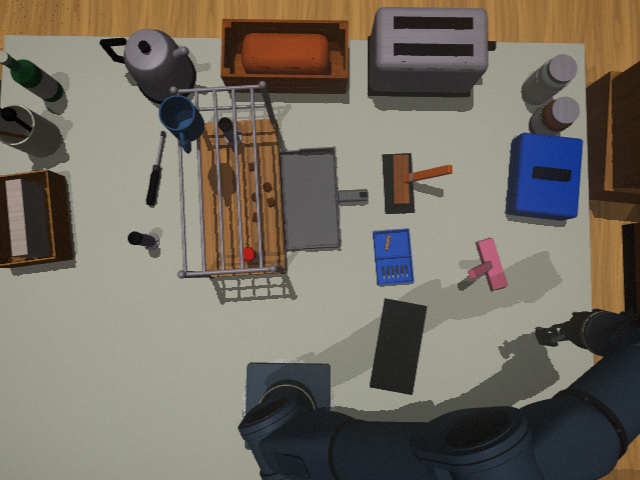

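View pics/side0.png

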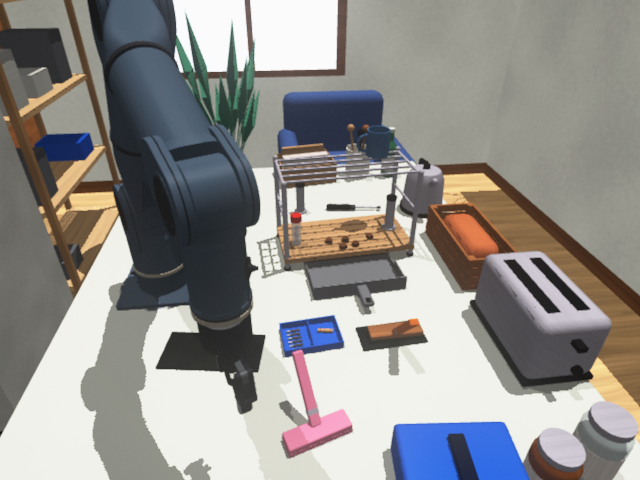

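The top view shows the rack at about (235,180), its front edge facing right, with the pan at (312,198). The scraper stands on its pad at (398,183), handle pointing right. The pink decoy is at (488,265) and the decoy pad at (398,345). In the side view the chips are near (328–369, 236–246). Next I'll zoom in and measure.

```bash
cat > h.py <<'E'
import numpy as np
def load(n): return dict(np.load(f"pics/{n}.npz"))
def cloud(f):
    F=240/np.tan(np.radians(f["fovy"])/2); v,u=np.mgrid[0:480,0:640]; z=f["range_z"]
    c=np.stack([(u-f["cx"])/F*z,(v-f["cy"])/F*z,z],-1)
    return (c-f["t"])@f["R"]
def ray(f,u,v,zw):
    F=240/np.tan(np.radians(f["fovy"])/2); d=f["R"].T@np.array([(u-f["cx"])/F,(v-f["cy"])/F,1]); o=-f["R"].T@f["t"]
    return o+d*(zw-o[2])/d[2]
def proj(f,X):
    F=240/np.tan(np.radians(f["fovy"])/2); c=f["R"]@np.asarray(X)+f["t"]; return F*c[:2]/c[2]+[f["cx"],f["cy"]]
E
python3 - <<'E'
from h import *; import cv2
t=load("top0"); s=load("side0")
a=cv2.resize(t["img"][100:290,170:470],None,fx=2.6,fy=1.55*1.6,interpolation=2)
a=cv2.resize(t["img"][75:295,170:470],(800,587),interpolation=cv2.INTER_CUBIC)
b=cv2.resize(s["img"][150:360,260:440],(514,600),interpolation=cv2.INTER_CUBIC)
cv2.imwrite("pics/ct.png",a[...,::-1]); cv2.imwrite("pics/cs.png",b[...,::-1])
P=cloud(t); Q=cloud(s)
def q(n,C,u,v): print(n,(u,v),np.round(C[v,u],3))
for n,u,v in [("table",330,320),("pad",390,175),("blk",403,183),("blk",402,200),("h",430,173),("h",448,169),("pan",310,200),("board",277,230),("board",270,150)]: q(n,P,u,v)
E
```

```text
table (330, 320) [ 0.235 -0.112  0.001]
pad (390, 175) [ 0.647 -0.278  0.004]
blk (403, 183) [ 0.62  -0.311  0.026]
blk (402, 200) [ 0.573 -0.309  0.024]
h (430, 173) [ 0.633 -0.369  0.104]
h (448, 169) [ 0.633 -0.403  0.152]
pan (310, 200) [ 0.571 -0.051  0.009]
board (277, 230) [0.481 0.037 0.046]
board (270, 150) [0.703 0.061 0.047]
```

View pics/ct.png

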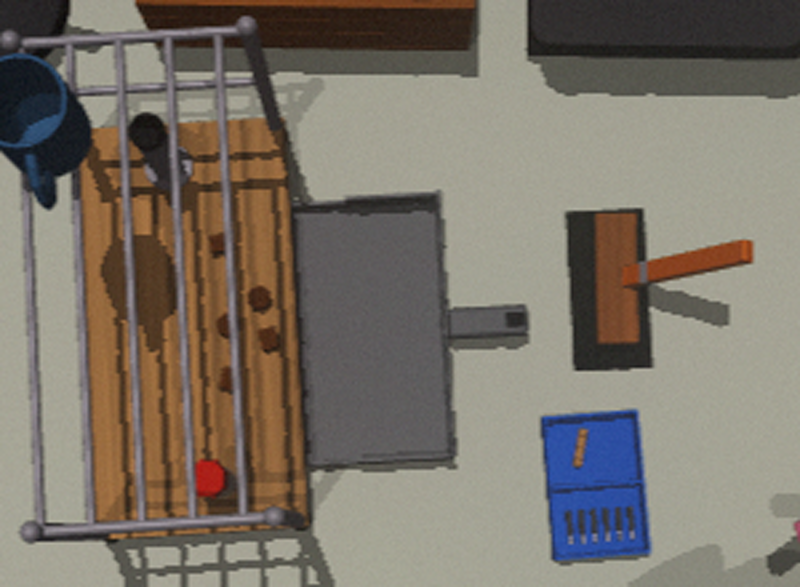

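View pics/cs.png

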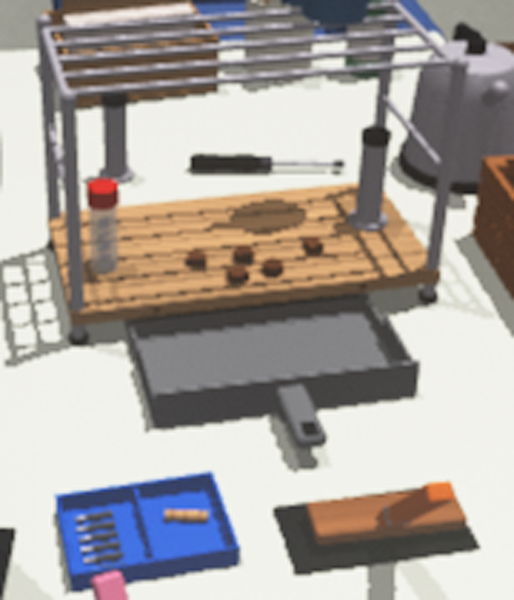

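Run:
```python
from h import *; import cv2
t=load("top0"); s=load("side0"); P=cloud(t); Q=cloud(s)
def rect(p,n):
    r=cv2.minAreaRect((p[:,:2]*1000).astype(np.float32)); print(n,len(p),np.round(r[0],1),np.round(r[1],1),round(r[2],2), np.round(p.mean(0),4))
def inb(C,x0,x1,y0,y1,z0,z1): return (C[...,0]>x0)&(C[...,0]<x1)&(C[...,1]>y0)&(C[...,1]<y1)&(C[...,2]>z0)&(C[...,2]<z1)
img=t["img"].astype(int); dark=img.sum(-1)<150
rect(P[inb(P,.5,.72,-.36,-.24,-.01,.04)&((img.max(-1)<70)|(img[...,0]>img[...,2]*1.6))],"pad+blk")
m=inb(P,.5,.72,-.36,-.24,.015,.035)&(img[...,0]>img[...,2]*1.6); rect(P[m],"blk top")
for C,im in((P,img),(Q,s["img"].astype(int))):
    m=inb(C,.55,.7,-.46,-.3,.045,.2)&(im[...,0]>im[...,2]*1.6); h=C[m]
    w=np.linalg.svd(h-h.mean(0))[2][0]; w*=np.sign(w[2]); print("handle",len(h),h.mean(0).round(4),w.round(3),h[:,2].max())
for nm,C in(("t",P),("s",Q)):
    m=inb(C,.3,.9,-.03,.32,.036,.054); p=C[m]; print(nm,len(p))
    # front edge: min y by x bin
    xs=np.arange(.42,.76,.03); e=[(x,np.percentile(p[abs(p[:,0]-x)<.01][:,1],3)) for x in xs if (abs(p[:,0]-x)<.01).sum()>10]; e=np.array(e); print(np.polyfit(e[:,0],e[:,1],1), e.round(3).tolist())
    b=C[inb(C,.4,.75,-.05,.3,.27,.31)]; print("bars",len(b))
    for lo in np.arange(-.02,.3,.01): pass
for a,b in[((303,525),(285,150))]:
    for u,v in(a,b): print("edge",ray(t,170+u*.375,75+v*.375,.045).round(4))
for u,v in [(218,244),(259,299),(230,324),(269,340),(228,379)]: print("chip t",ray(t,170+u*.375,75+v*.375,.056).round(4))
for u,v in [(313,245),(272,268),(243,256),(237,275),(196,259)]: print("chip s",ray(s,260+u*.35,150+v*.35,.051).round(4))
# pan floor
for nm,C in(("t",P),("s",Q)): rect(C[inb(C,.4,.8,-.17,.02,.012,.06)],"pan "+nm)
for nm,C in(("t",P),("s",Q)):
  b=C[inb(C,.35,.8,-.05,.3,.275,.315)]
  for x in (.5,.6):
    y=np.sort(b[abs(b[:,0]-x)<.025]); 
    yy=np.sort(b[abs(b[:,0]-x)<.025][:,1]); h,ed=np.histogram(yy,bins=np.arange(-.02,.3,.004)); print(nm,x,[(round(ed[i],3),int(h[i])) for i in range(len(h)) if h[i]])
```

```text
pad+blk 1658 [ 624.8 -304.8] [172.1  89.6] 3.46 [ 0.6208 -0.298   0.0157]
blk top 740 [ 631.8 -305.9] [138.   43.9] 1.64 [ 0.6313 -0.3043  0.0281]
handle 363 [ 0.6326 -0.3707  0.107 ] [ 0.018 -0.624  0.781] 0.15378094399983624
handle 203 [ 0.628  -0.3905  0.1142] [ 0.071 -0.598  0.798] 0.1514591153052859
t 9508
[ 0.076829   -0.01146339] [[0.42, 0.02], [0.45, 0.023], [0.48, 0.025], [0.51, 0.029], [0.54, 0.03], [0.57, 0.031], [0.6, 0.034], [0.63, 0.038], [0.66, 0.041], [0.69, 0.042], [0.72, 0.043], [0.75, 0.046]]
bars 2972
s 4082
[ 0.0756831  -0.01586236] [[0.42, 0.014], [0.45, 0.019], [0.48, 0.021], [0.51, 0.022], [0.54, 0.026], [0.57, 0.027], [0.6, 0.031], [0.63, 0.031], [0.66, 0.033], [0.69, 0.037], [0.72, 0.04], [0.75, 0.04]]
bars 1452
edge [0.3669 0.017  0.045 ]
edge [0.7574 0.0435 0.045 ]
chip t [0.6542 0.1094 0.056 ]
chip t [0.5976 0.0659 0.056 ]
chip t [0.5713 0.095  0.056 ]
chip t [0.5553 0.0547 0.056 ]
chip t [0.5145 0.0957 0.056 ]
chip s [0.6566 0.1033 0.051 ]
chip s [0.5992 0.0605 0.051 ]
chip s [0.5708 0.0896 0.051 ]
chip s [0.5571 0.0511 0.051 ]
chip s [0.5158 0.0899 0.05
[... 1372 characters left out ...]
t64(0.18), 17), (np.float64(0.184), 5), (np.float64(0.188), 1), (np.float64(0.216), 6), (np.float64(0.22), 16), (np.float64(0.224), 14), (np.float64(0.228), 2)]
s 0.6 [(np.float64(0.056), 6), (np.float64(0.06), 23), (np.float64(0.064), 16), (np.float64(0.068), 2), (np.float64(0.1), 17), (np.float64(0.104), 18), (np.float64(0.108), 7), (np.float64(0.136), 1), (np.float64(0.14), 10), (np.float64(0.144), 16), (np.float64(0.148), 13), (np.float64(0.152), 1), (np.float64(0.18), 2), (np.float64(0.184), 12), (np.float64(0.188), 17), (np.float64(0.192), 5), (np.float64(0.196), 1), (np.float64(0.224), 7), (np.float64(0.228), 15), (np.float64(0.232), 11), (np.float64(0.236), 2), (np.float64(0.24), 1)]
```

```bash
cat >> h.py <<'E'
from scipy.spatial.transform import Rotation as Ro
def cur():
    from bench import bot
    s=bot.state(); q=s["tool_rot"]; return s,np.array(s["eef_pos"]),Ro.from_quat([q[1],q[2],q[3],q[0]])
def tgt(yaw,lean=38):
    "tool leaning lean deg, fingers pointing to scraper +x at world angle 90+yaw deg, tool y ~ world +x"
    a=np.radians(90+yaw); l=np.radians(lean); xs=np.array([np.cos(a),np.sin(a),0])
    z=np.sin(l)*xs-np.cos(l)*np.array([0,0,1]); y=np.array([np.sin(a),-np.cos(a),0])
    return Ro.from_matrix(np.stack([np.cross(y,z),y,z],1))
def delta(p,R):
    s,p0,R0=cur(); d=R0.inv().apply(np.array(p)-p0)*1000; r=(R0.inv()*R).as_rotvec(degrees=True)
    print("t %.2f pos %s F %s gap %.3f gf %.0f"%(s["time_s"],p0.round(4),np.round(s["force"],1),s["finger_gap"],s["grasp_force"])); print("delta",d.round(1),r.round(2),"|d|",np.linalg.norm(d).round(),"|r|",np.linalg.norm(r).round(1))
E
python3 - <<'E'
from h import *
t=load("top0"); s=load("side0")
for n,pts,z in [("pad",[(567,212),(643,210),(652,367),(575,369)],.004),("blk",[(597,212),(638,212),(639,343),(601,345)],.028),("pan",[(440,194),(455,466),(310,470)],.03)]:
    print(n,[ray(t,170+u*.375,75+v*.375,z)[:2].round(4).tolist() for u,v in pts],np.mean([ray(t,170+u*.375,75+v*.375,z)[:2] for u,v in pts],0).round(4))
for n,u,v in [("padL",275,505),("padR",478,545),("padB",307,573),("blk",470,515),("blk",310,525),]: print(n,ray(s,260+u*.35,150+v*.35,.004 if 'pad' in n else .02).round(4))
for n,u,v in [("legb base",370,225),("tube base",103,268)]: print(n,ray(s,260+u*.35,150+v*.35,.045).round(4))
R=tgt(1.6); print(R.as_matrix().round(3)); delta([.60,-.49,.29],R)
E
```

```text
pad [[0.7066, -0.2571], [0.7099, -0.3388], [0.5401, -0.3482], [0.5368, -0.2662]] [ 0.6234 -0.3026]
blk [[0.7008, -0.2854], [0.7014, -0.3287], [0.562, -0.3297], [0.5593, -0.2899]] [ 0.6309 -0.3084]
pan [[0.7171, -0.1195], [0.4302, -0.1384], [0.424, 0.0119]] [ 0.5238 -0.082 ]
padL [ 0.5394 -0.2673  0.004 ]
padR [ 0.7107 -0.3399  0.004 ]
padB [ 0.5507 -0.3534  0.004 ]
blk [ 0.7084 -0.3181  0.02  ]
blk [ 0.5616 -0.3124  0.02  ]
legb base [0.7381 0.149  0.045 ]
tube base [0.4085 0.0932 0.045 ]
[[-0.022  1.    -0.017]
 [ 0.788  0.028  0.615]
 [ 0.616  0.    -0.788]]
t 0.10 pos [ 0.2563 -0.624   0.2305] F [ 0.3  0.9 -0.8] gap 0.999 gf 0
delta [368.8   6.6 -59.5] [ 22.85  33.14 -66.6 ] |d| 374.0 |r| 77.8
```

```bash
R='85 369 7 -60 23 33 -67'; python3 -m jog '85 40 0 -20 1.8 2.6 -5.2; 85 80 0 -40 3.6 5.2 -10.5; 85 120 2 -50 5.4 7.8 -15.8; 85 160 3 -60 7.2 10.4 -21; 85 200 4 -60 9 13 -26' | tail -3; python3 -c "
from h import *
delta([.60,-.49,.29],tgt(1.6))"
```

```text
force: [0.0, -1.0, 0.5]
finger_gap: 0.994
grasp_force: 0.0
t 0.52 pos [ 0.4409 -0.5534  0.2938] F [ 0.  -1.   0.5] gap 0.994 gf 0
delta [147.7  79.5  34.8] [ 14.05  20.16 -40.33] |d| 171.0 |r| 47.2
```

```bash
python3 -m jog '85 30 16 7 2 3 -5.5; 85 60 32 14 4 6 -11; 85 90 48 21 6 9 -17; 85 120 64 28 8 12 -23; 85 147 79 35 10 14.5 -29' | tail -3; python3 -c "
from h import *
delta([.60,-.49,.29],tgt(1.6))"
```

```text
force: [1.9, -0.7, 0.4]
finger_gap: 0.997
grasp_force: 0.0
t 0.93 pos [ 0.5982 -0.4905  0.2866] F [ 1.9 -0.7  0.4] gap 0.997 gf 0
delta [ 2.6  1.5 -2.5] [  3.99   5.57 -11.46] |d| 4.0 |r| 13.4
```

```bash
python3 -m jog '85 0 0 0 2 2.8 -5.7; 85 2 1 -2 4 5.6 -11.5; 85 2 1 -2 4 5.6 -11.5' | tail -1; python3 -c "
from h import *
delta([.632,-.441,.185],tgt(1.6)); delta([.631,-.391+.019*.615,.121-.019*.788],tgt(1.6))"
```

```text
grasp_force: 0.0
t 1.18 pos [ 0.5851 -0.4667  0.2701] F [-0.  -0.2 -1.1] gap 0.996 gf 0
delta [-32.   45.7  83.6] [1.35 0.78 0.01] |d| 101.0 |r| 1.6
t 1.18 pos [ 0.5851 -0.4667  0.2701] F [-0.  -0.2 -1.1] gap 0.996 gf 0
delta [-30.7  44.1 183.8] [1.35 0.78 0.01] |d| 191.0 |r| 1.6
```

```bash
python3 -m jog '85 -11 15 28 .7 .4 0; 85 -22 30 56 1.3 .8 0; 85 -32 46 84 1.3 .8 0; 85 -32 46 84 1.3 .8 0; 85 -32 46 84 1.3 .8 0' | tail -1; python3 -c "
from h import *
delta([.631,-.391+.019*.615,.121-.019*.788],tgt(1.6))
from bench import bot; print(np.round(bot.state()['q'],2))
from bench import grab_frame; import cv2
f=grab_frame('wrist'); np.savez('pics/w1.npz',**f); cv2.imwrite('pics/w1.png',f['img'][...,::-1])"
```

```text
grasp_force: 0.0
t 1.60 pos [ 0.6328 -0.4418  0.1877] F [-0.4  0.6  1. ] gap 0.993 gf 0
delta [ -0.5  -0.4 102.8] [ 0.17  0.28 -0.35] |d| 103.0 |r| 0.5
[ 0.85  1.14 -0.45  0.55 -0.13  1.89  0.58]
```

View pics/w1.png

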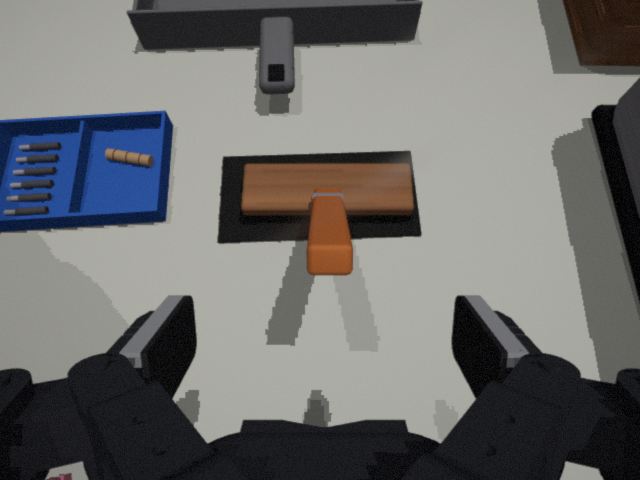

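The wrist view shows the handle end at (330,260), centred between the finger pads at columns 160 and 490. The grasp is aligned, so I'll advance and close.

```bash
python3 -m jog '85 0 0 26 0 0 0; 85 0 0 52 0 0 0; 85 0 0 78 0 0 0; 85 0 0 103 0 0 0; 85 0 0 103 0 0 0' | tail -1; python3 -c "
from h import *
delta([.631,-.391+.019*.615,.121-.019*.788],tgt(1.6))
from bench import bot; print(np.round(bot.state()['q'],2))"
```

```text
grasp_force: 0.0
t 2.07 pos [ 0.6302 -0.3782  0.1067] F [ 0.1  1.3 -1.5] gap 0.995 gf 0
delta [-1.3  0.8 -0.2] [ 0.18  0.29 -0.29] |d| 2.0 |r| 0.4
[ 0.86  1.09 -0.46  0.91 -0.13  1.58  0.6 ]
```

```bash
for i in 1 2; do python3 -m jog '10 0 0 0 0 0 0; 10 0 0 0 0 0 0; 10 0 0 0 0 0 0; 10 0 0 0 0 0 0; 10 0 0 0 0 0 0' | tail -2; done; python3 -c "
from h import *
p=[.6302,-.3782,.1067];delta(p,tgt(1.6))"
```

```text
finger_gap: 0.29
grasp_force: 0.3
finger_gap: 0.244
grasp_force: 60.1
t 2.90 pos [ 0.6319 -0.3807  0.1084] F [ 0.8 -3.4  5.2] gap 0.244 gf 60
delta [ 1.  -1.7  2.9] [ 0.42  0.43 -0.17] |d| 4.0 |r| 0.6
```

```bash
cat >> h.py <<'E'
def Msc(yaw): a=np.radians(90+yaw); x=np.array([np.cos(a),np.sin(a),0]); z=np.array([0,0,1.]); return Ro.from_matrix(np.stack([x,np.cross(z,x),z],1))
G=(np.array([.6319,-.3807,.1084]),None)
def setgrip(psc=(.631,-.307,.004),yaw=1.6,f="grip.npz"):
    s,p,R=cur(); np.savez(f,d=R.inv().apply(np.array(psc)-p),q=(R.inv()*Msc(yaw)).as_quat())
def scraper():
    g=np.load("grip.npz"); s,p,R=cur(); return p+R.apply(g["d"]),R*Ro.from_quat(g["q"])
def goto(psc,yaw):
    g=np.load("grip.npz"); Rt=Msc(yaw)*Ro.from_quat(g["q"]).inv(); delta(np.array(psc)-Rt.apply(g["d"]),Rt); p,R=scraper(); print("scraper",p.round(4),R.as_matrix()[:,0].round(3))
E0=np.array([.6,.030,0]); U=np.array([-.0762,.9971,0]); V=np.array([.9971,.0762,0])
def rk(lat,dep,z): return E0+lat*V+dep*U+[0,0,z]
E
python3 -c "
from h import *
setgrip(); s,p,R=cur(); print((R.inv().apply([0,0,.07])*1000).round(1))"
```

```text
[ 42.7   0.3 -55.5]
```

```bash
python3 -m jog '10 5 0 -6 0 0 0; 10 16 0 -21 0 0 0; 10 28 0 -36 0 0 0; 10 42.7 0.3 -55.5 0 0 0; 10 42.7 .3 -55.5 0 0 0' | tail -4
python3 - <<'E'
from h import *
from bench import grab_frame; import cv2
goto(rk(.012,-.075,.074),4.37)
out=[]
for n in ("side","top"):
    f=grab_frame(n); np.savez(f"pics/{n}1.npz",**f)
    p,R=scraper(); im=f["img"].copy()
    for a in[-22,22]:
        for b in[-70,70]:
            for c in[0,24]:
                u=proj(f,p+R.apply(np.array([a,b,c])/1000)); cv2.circle(im,tuple(int(round(k)) for k in u),1,(0,255,0),-1)
    c=proj(f,p).astype(int); cr=im[max(0,c[1]-80):c[1]+80,max(0,c[0]-100):c[0]+100]; out.append(cv2.resize(cr,(400,320),interpolation=2))
cv2.imwrite("pics/lift.png",np.hstack(out)[...,::-1])
E
```

```text
tool_rot: [-0.227, 0.662, 0.678, 0.227]
force: [0.5, 0.2, -0.0]
finger_gap: 0.251
grasp_force: 59.3
t 3.32 pos [ 0.6332 -0.3806  0.1827] F [ 0.5  0.2 -0. ] gap 0.251 gf 59
delta [206.4  -5.4 163.5] [ 1.85  0.13 -2.04] |d| 263.0 |r| 2.8
scraper [ 0.6327 -0.307   0.0782] [-0.028  1.    -0.002]
```

View pics/lift.png

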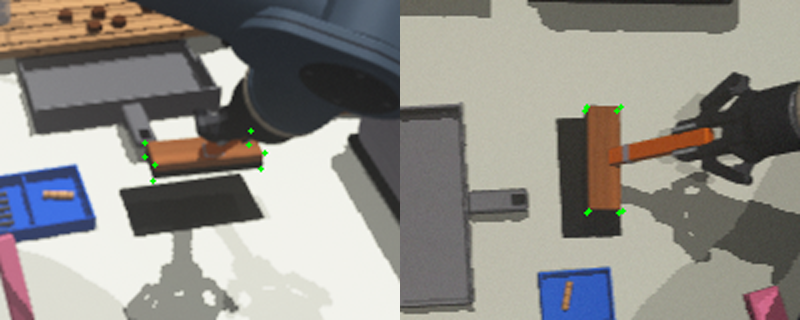

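Run:
```python
from h import *
p0,_=scraper()
for n in("top1","side1"):
    f=load(n); C=cloud(f); im=f["img"].astype(int)
    m=(im[...,0]>im[...,2]*1.5)&(C[...,0]>.55)&(C[...,0]<.72)&(C[...,1]>-.345)&(C[...,1]<-.25)&(C[...,2]>.05)&(C[...,2]<.13)
    p=C[m]; print(n,len(p),p.mean(0).round(4),np.percentile(p,[3,50,97],axis=0).round(4).tolist())
    t=p[abs(p[:,2]-np.percentile(p[:,2],70))<.008]; A=np.c_[t[:,:2]-t[:,:2].mean(0),np.ones(len(t))]; print(np.linalg.lstsq(A,t[:,2],rcond=None)[0].round(3))
print(p0)
```

```text
top1 892 [ 0.6315 -0.3047  0.1004] [[0.5657, -0.3249, 0.0896], [0.6306, -0.3043, 0.1001], [0.6972, -0.2847, 0.1157]]
[ 0.001 -0.02   0.1  ]
side1 612 [ 0.6209 -0.3171  0.0984] [[0.565, -0.3322, 0.0895], [0.6139, -0.3211, 0.0987], [0.6953, -0.2898, 0.1076]]
[0.003 0.051 0.099]
[ 0.63092988 -0.30666155  0.07363329]
```

The overlay matches the lifted block in both views: top view block at (605,158), side view at (205,155). Now I'll move it to the front of the rack.

```bash
python3 -m jog '10 20 0 16 0.6 0 -.7; 10 50 -1 40 1.2 0 -1.4; 10 80 -2 64 1.8 0 -2; 10 110 -3 88 1.8 0 -2; 10 140 -4 112 1.8 0 -2' | tail -1; python3 -c "
from h import *
goto(rk(.012,-.075,.074),4.37)
from bench import bot; print(np.round(bot.state()['q'],2))"
```

```text
grasp_force: 59.3
t 3.83 pos [ 0.6225 -0.199   0.1725] F [ 0.  0. -2.] gap 0.250 gf 59
delta [68.1  5.2 45. ] [-0.32 -0.1  -0.29] |d| 82.0 |r| 0.4
scraper [ 0.6173 -0.1253  0.0682] [-0.076  0.997  0.002]
[ 0.77  0.86 -0.53  1.29 -0.2   1.36  0.49]
```

```bash
python3 -m jog '10 20 1.7 13 0 0 0; 10 43 3.4 28 0 0 0; 10 68 5.2 45 0 0 0; 10 68 5.2 45 0 0 0; 10 68 5.2 45 0 0 0' | tail -1; python3 -c "
from h import *
goto(rk(.012,.115,.069),4.37)
from bench import bot; print(np.round(bot.state()['q'],2))"
```

```text
grasp_force: 59.5
t 4.25 pos [ 0.6225 -0.1169  0.1795] F [ 0.7 -1.1 -2.7] gap 0.251 gf 60
delta [146.2  -1.  120.7] [-0.42 -0.12 -0.08] |d| 190.0 |r| 0.4
scraper [ 0.617  -0.0431  0.0752] [-0.08   0.997  0.002]
[ 0.71  0.8  -0.55  1.42 -0.24  1.24  0.44]
```

```bash
python3 -m jog '10 15 0 12 0 0 0; 10 30 0 25 0 0 0; 10 45 0 37 0 0 0; 10 60 -.5 50 0 0 0; 10 75 -.5 62 0 0 0' | tail -1; python3 -c "
from h import *
goto(rk(.012,.115,.069),4.37)
from bench import bot; print(np.round(bot.state()['q'],2))"
```

```text
grasp_force: 59.5
t 4.67 pos [ 0.6156 -0.0231  0.1753] F [ 0.2 -1.  -2.2] gap 0.252 gf 60
delta [74.4 -1.5 59.7] [-0.24 -0.03 -0.34] |d| 95.0 |r| 0.4
scraper [0.6105 0.0505 0.0709] [-0.074  0.997  0.001]
[ 0.63  0.75 -0.58  1.57 -0.29  1.09  0.37]
```

```bash
python3 -m jog '10 18 0 15 0 0 0; 10 37 -.7 30 0 0 0; 10 55 -1 45 0 0 0; 10 74.4 -1.5 60 0 0 0; 10 74.4 -1.5 60 0 0 0' | tail -1
python3 - <<'E'
from h import *
goto(rk(.012,.115,.048),4.37)
from bench import grab_frame; import cv2
out=[]
for n in ("side","top"):
    f=grab_frame(n); np.savez(f"pics/{n}2.npz",**f)
    c=(345,240) if n=="side" else (250,190)
    out.append(cv2.resize(f["img"][c[1]-80:c[1]+80,c[0]-85:c[0]+85],(400,376),interpolation=2))
cv2.imwrite("pics/in.png",np.hstack(out)[...,::-1])
E
```

```text
grasp_force: 59.5
t 5.08 pos [0.6062 0.0778 0.1748] F [-0.3  1.8 -1.2] gap 0.254 gf 60
delta [-18.4   1.1  14. ] [-0.49 -0.24 -0.01] |d| 23.0 |r| 0.5
scraper [0.6006 0.1517 0.0707] [-0.081  0.997  0.004]
```

View pics/in.png

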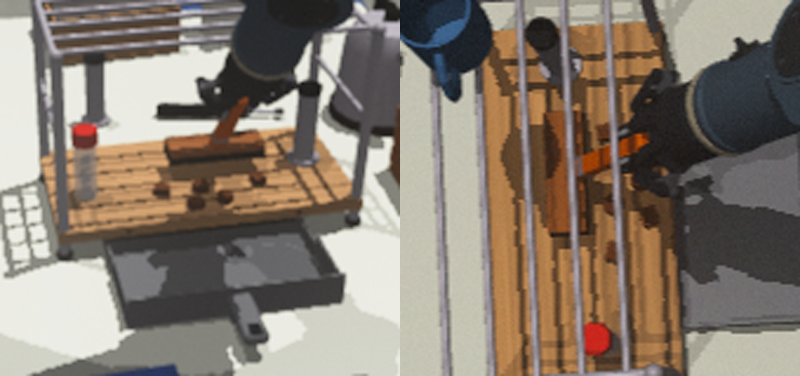

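The block at (215,150) in the side crop is behind all the chips. In the top crop it is at (568,170), the chips are at columns 600–650, and only the chip at (612,250) lies outside its width. Lowering now.

```bash
python3 -m jog '10 -4 .3 6 0 0 0; 10 -9 .6 11 0 0 0; 10 -13.5 1 16 -.4 -.2 0; 10 -13.5 1 16 -.4 -.2 0' | tail -3; python3 -c "
from h import *
goto(rk(.012,.005,.048),4.37)"
```

```text
force: [-1.0, 0.1, -2.4]
finger_gap: 0.247
grasp_force: 59.5
t 5.52 pos [0.6086 0.0705 0.1516] F [-1.   0.1 -2.4] gap 0.247 gf 60
delta [-85.6   0.7 -66.6] [ 0.15  0.17 -0.37] |d| 108.0 |r| 0.4
scraper [0.6044 0.1438 0.0469] [-0.069  0.998 -0.003]
```

```bash
for i in 1 2; do python3 -m jog '10 -6 0 -4.8 0 0 0; 10 -12 0 -9.5 0 0 0; 10 -18 0 -14 0 0 0; 10 -24 0 -18.8 0 0 0; 10 -30 0.2 -23.5 0 0 0' | grep force; done; python3 -c "
from h import *
goto(rk(.012,.003,.047),4.37)"
```

```text
force: [0.2, 0.1, -2.5]
grasp_force: 59.6
force: [-0.1, 0.3, -2.8]
grasp_force: 59.6
t 6.35 pos [ 0.6146 -0.0049  0.1548] F [-0.1  0.3 -2.8] gap 0.248 gf 60
delta [-29.7  -0.6 -18.5] [ 0.2   0.15 -0.21] |d| 35.0 |r| 0.3
scraper [0.6105 0.0684 0.0502] [-0.071  0.997 -0.003]
```

```bash
python3 -m jog '10 -7.5 0 -3.5 0 0 0; 10 -15 0 -8 0 0 0; 10 -22 -.3 -12.5 0 0 0; 10 -29.7 -.6 -18 0 0 0; 10 -29.7 -.6 -18 0 0 0' | grep force
python3 - <<'E'
from h import *
goto(rk(.012,.003,.090),4.37)
from bench import grab_frame; import cv2
out=[]
for n in ("side","top"):
    f=grab_frame(n); np.savez(f"pics/{n}3.npz",**f)
    c=(345,240) if n=="side" else (250,190)
    out.append(cv2.resize(f["img"][c[1]-80:c[1]+80,c[0]-85:c[0]+85],(400,376),interpolation=2))
cv2.imwrite("pics/s1.png",np.hstack(out)[...,::-1])
E
```

```text
force: [-0.3, -2.2, 0.4]
grasp_force: 60.1
t 6.77 pos [ 0.6165 -0.0415  0.1505] F [-0.3 -2.2  0.4] gap 0.245 gf 60
delta [ 28.2   0.1 -33.8] [ 0.28  0.22 -0.35] |d| 44.0 |r| 0.5
scraper [0.6126 0.0317 0.0458] [-0.068  0.998 -0.004]
```

View pics/s1.png

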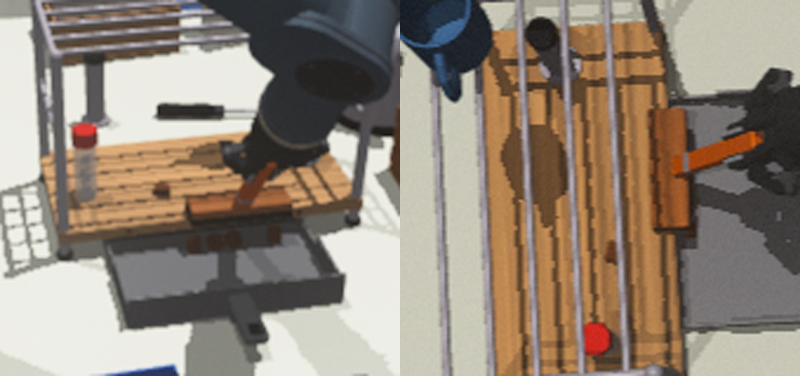

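Four chips now show beneath the block's face, at (195–275, 238) in the side crop, and one remains on the board at (162,188). I'll check the heights of those four.

Run:
```python
from h import *
f=load("side3"); C=cloud(f); im=f["img"].astype(int)
m=(im[...,0]-im[...,2]>12)&(im[...,0]<110)&(C[...,0]>.4)&(C[...,0]<.75)&(C[...,1]>-.15)&(C[...,1]<.1)&(C[...,2]<.07)
import cv2
n,l,st,ce=cv2.connectedComponentsWithStats(m.astype(np.uint8))
for i in range(1,n):
    if st[i,4]>8: print(ce[i].round(),st[i,4],C[l==i].mean(0).round(3),C[l==i].max(0).round(3))
for v in range(252,270,2): print(v,C[v,344].round(3),C[v,376].round(3))
```

```text
[328. 242.] 29 [0.515 0.085 0.05 ] [0.524 0.094 0.059]
[348. 253.] 447 [0.569 0.02  0.043] [0.75  0.079 0.07 ]
[376. 259.] 36 [0.661 0.017 0.015] [0.675 0.056 0.025]
[355. 262.] 92 [0.59  0.009 0.016] [0.618 0.05  0.026]
[342. 263.] 43 [0.549 0.012 0.012] [0.563 0.05  0.026]
252 [0.552 0.006 0.059] [0.657 0.01  0.048]
254 [0.552 0.005 0.053] [0.673 0.066 0.001]
256 [0.553 0.006 0.044] [0.663 0.028 0.02 ]
258 [0.563 0.056 0.001] [0.661 0.019 0.018]
260 [ 0.562  0.05  -0.003] [0.659 0.01  0.017]
262 [0.553 0.003 0.023] [0.661 0.014 0.006]
264 [0.553 0.003 0.015] [0.66  0.01  0.001]
266 [0.553 0.002 0.008] [ 0.657 -0.003  0.002]
268 [ 0.553 -0.     0.002] [ 0.656 -0.006 -0.003]
```

All four are lying in the pan at z ≈ 0.01–0.02. Now the second stroke, for the remaining chip.

```bash
python3 -m jog '10 8 0 -10 0 0 0; 10 18 0 -22 0 0 0; 10 18 -30 -22 .2 .2 -.2; 10 18 -61 -22 .3 .2 -.3; 10 18 -92 -22 .3 .2 -.3' | grep force; python3 -c "
from h import *
goto(rk(-.08,.118,.070),4.37)
from bench import bot; print(np.round(bot.state()['q'],2))"
```

```text
force: [0.0, -0.5, -2.6]
grasp_force: 60.2
t 7.28 pos [ 0.5234 -0.0424  0.1801] F [ 0.  -0.5 -2.6] gap 0.248 gf 60
delta [84.2  0.5 72. ] [-0.11 -0.04  0.24] |d| 111.0 |r| 0.3
scraper [0.5187 0.0312 0.0757] [-0.081  0.997  0.001]
[ 0.76  0.66 -0.62  1.78 -0.31  1.02  0.48]
```

```bash
python3 -m jog '10 16 0 14 0 0 0; 10 33 0 28 0 0 0; 10 50 0 43 0 0 0; 10 67 0 57 0 0 0; 10 84 0.5 72 0 0 0' | grep force;  python3 -m jog '10 0 0 0 0 0 0; 10 0 0 0 0 0 0' | grep force; python3 -c "
from h import *
goto(rk(-.08,.116,.047),4.37)
from bench import bot; print(np.round(bot.state()['q'],2))"
```

```text
force: [0.2, -0.7, -2.7]
grasp_force: 60.4
force: [1.1, -1.1, -3.0]
grasp_force: 60.4
t 7.87 pos [0.5164 0.0687 0.1745] F [ 1.1 -1.1 -3. ] gap 0.251 gf 60
delta [-16.2  -0.8  16.6] [-0.18 -0.07  0.3 ] |d| 23.0 |r| 0.4
scraper [0.5115 0.1424 0.0701] [-0.082  0.997  0.001]
[ 0.62  0.62 -0.67  1.9  -0.39  0.85  0.39]
```

```bash
python3 -m jog '10 -5 0 6 0 0 0; 10 -10 0 11 0 0 0; 10 -16 -.8 16.6 0 0 0; 10 -16 -.8 16.6 0 0 0; 10 -16 -.8 16.6 0 0 0' | grep force; python3 -c "
from h import *
goto(rk(-.08,.002,.047),4.37)"; for i in 1 2; do python3 -m jog '10 -6 0 -4.6 0 0 0; 10 -12 0 -9.2 0 0 0; 10 -18 0 -13.7 0 0 0; 10 -24 0 -18.3 0 0 0; 10 -30 0.2 -22.9 0 0 0' | grep force; done; python3 -c "
from h import *
goto(rk(-.08,.002,.047),4.37)"
```

```text
force: [0.4, 0.0, -2.2]
grasp_force: 60.3
t 8.28 pos [0.5163 0.0632 0.1495] F [ 0.4  0.  -2.2] gap 0.249 gf 60
delta [-86.8   0.4 -69.5] [-0.09 -0.07 -0.  ] |d| 111.0 |r| 0.1
scraper [0.5116 0.1369 0.0451] [-0.077  0.997  0.001]
force: [0.0, 0.1, -2.2]
grasp_force: 60.4
force: [0.9, -1.3, -3.0]
grasp_force: 60.4
t 9.12 pos [ 0.5221 -0.012   0.15  ] F [ 0.9 -1.3 -3. ] gap 0.247 gf 60
delta [-27.4  -0.1 -23. ] [-0.1  -0.05  0.09] |d| 36.0 |r| 0.1
scraper [0.5174 0.0616 0.0456] [-0.078  0.997  0.001]
```

```bash
python3 -m jog '10 -7 0 -5.5 0 0 0; 10 -14 0 -11.5 0 0 0; 10 -21 0 -17 0 0 0; 10 -28 0 -23 0 0 0; 10 -28 0 -23 0 0 0' | grep force
python3 - <<'E'
from h import *
goto(rk(-.08,.002,.09),4.37)
from bench import grab_frame; import cv2
out=[]
for n in ("side","top"):
    f=grab_frame(n); np.savez(f"pics/{n}4.npz",**f)
    c=(345,240) if n=="side" else (270,190)
    out.append(cv2.resize(f["img"][c[1]-80:c[1]+80,c[0]-85:c[0]+85],(400,376),interpolation=2))
cv2.imwrite("pics/s2.png",np.hstack(out)[...,::-1])
E
```

```text
force: [-0.1, -0.8, -3.1]
grasp_force: 60.3
t 9.53 pos [ 0.5252 -0.0501  0.1507] F [-0.1 -0.8 -3.1] gap 0.249 gf 60
delta [ 28.6  -0.3 -33.2] [ 0.01  0.03 -0.03] |d| 44.0 |r| 0.0
scraper [0.5207 0.0235 0.0462] [-0.076  0.997 -0.   ]
```

View pics/s2.png

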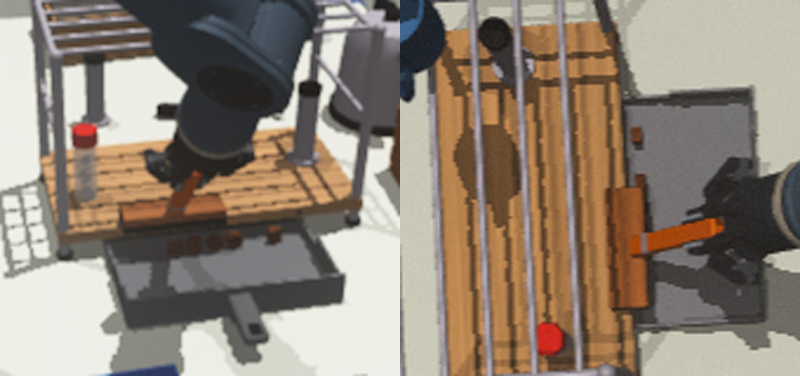

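All five chips are in the pan, at (178–232, 241) and (273,235) in the side crop, and the board is clear. Now I'll return the scraper.

```bash
python3 -m jog '10 10 0 -12 0 0 0; 10 20 0 -24 0 0 0; 10 28 0 -33 0 0 0; 10 28 0 -33 0 0 0' | grep force; python3 -c "
from h import *
goto([.624,-.303,.080],3)"
```

```text
force: [1.0, 1.2, -1.7]
grasp_force: 60.4
t 9.97 pos [ 0.5253 -0.0444  0.1967] F [ 1.   1.2 -1.7] gap 0.248 gf 60
delta [-276.2   76.9 -196.5] [-0.83 -0.02  1.34] |d| 348.0 |r| 1.6
scraper [0.5208 0.0292 0.0922] [-0.08   0.997  0.   ]
```

```bash
python3 -m jog '10 -15 4 -10.5 0 0 0; 10 -38 10 -27 -.2 0 .3; 10 -62 17 -44 -.4 0 .6; 10 -86 24 -61 -.6 0 .9; 10 -110 31 -78 -.8 0 1.3' | grep force;  python3 -m jog '10 -24 7 -17 0 0 0; 10 -48 14 -34 0 0 0; 10 -72 20 -51 0 0 0; 10 -96 27 -68 0 0 0; 10 -115 33 -82 0 0 0' | grep force; python3 -c "
from h import *
goto([.624,-.303,.050],3)"
```

```text
force: [0.4, -0.3, -3.1]
grasp_force: 60.4
force: [1.1, -0.7, -2.7]
grasp_force: 60.4
t 10.80 pos [ 0.6041 -0.3193  0.1823] F [ 1.1 -0.7 -2.7] gap 0.247 gf 60
delta [-63.2  20.1 -13.6] [-0.15 -0.03 -0.22] |d| 68.0 |r| 0.3
scraper [ 0.601  -0.2455  0.0778] [-0.051  0.999  0.001]
```

```bash
python3 -m jog '10 -20 7 -10 0 0 0; 10 -42 14 -12 0 0 0; 10 -63 20 -13.6 0 0 0; 10 -63 20 -13.6 0 0 0; 10 -63 20 -13.6 0 0 0' | grep force
python3 - <<'E'
from h import *
goto([.624,-.303,.006],3)
from bench import grab_frame; import cv2
f=grab_frame("top"); np.savez("pics/top5.npz",**f)
C=cloud(f); im=f["img"].astype(int)
m=(im[...,0]>im[...,2]*1.5)&(C[...,0]>.53)&(C[...,0]<.72)&(C[...,1]>-.345)&(C[...,1]<-.25)&(C[...,2]>.03)&(C[...,2]<.09)
r=cv2.minAreaRect((C[m][:,:2]*1000).astype(np.float32)); print(r, C[m].mean(0))
E
```

```text
force: [0.8, -0.2, -2.4]
grasp_force: 60.5
t 11.22 pos [ 0.6266 -0.3742  0.1534] F [ 0.8 -0.2 -2.4] gap 0.253 gf 60
delta [-28.3   0.1  32.5] [-0.22 -0.17 -0.22] |d| 43.0 |r| 0.4
scraper [ 0.6234 -0.3002  0.0492] [-0.052  0.999  0.003]
((622.5357055664062, -300.3469543457031), (138.4199981689453, 44.82089614868164), 1.7694131135940552) [ 0.62189788 -0.29922204  0.07301531]
```

```bash
python3 -m jog '10 -7 0 8 0 0 0; 10 -14 0 16 0 0 0; 10 -21 0 24 0 0 0; 10 -28 0 32 -.2 -.2 -.2; 10 -28 0 32 -.2 -.2 -.2' | grep force; python3 -m jog '10 0 0 0 0 0 0'|grep force; python3 -c "
from h import *
goto([.624,-.303,.003],3)"
```

```text
force: [-1.7, -0.5, -3.4]
grasp_force: 60.4
force: [0.1, -0.1, -2.3]
grasp_force: 60.4
t 11.77 pos [ 0.6266 -0.3767  0.1128] F [ 0.1 -0.1 -2.3] gap 0.249 gf 60
delta [-3.3  0.1  4.2] [0.01 0.08 0.03] |d| 5.0 |r| 0.1
scraper [ 0.6239 -0.3031  0.0082] [-0.053  0.999 -0.001]
```

```bash
python3 -m jog '10 -1 0 1.2 0 0 0; 10 -2 0 2.4 0 0 0; 10 -2 0 2.4 0 0 0' | grep force; python3 -m jog '10 -.6 0 .8 0 0 0; 10 -.6 0 .8 0 0 0'|grep force;  python3 -c "
from h import *
goto([.624,-.303,.003],3)"
```

```text
force: [0.4, 0.4, -2.8]
grasp_force: 60.5
force: [1.0, -0.0, -2.3]
grasp_force: 60.6
t 12.18 pos [ 0.6272 -0.3771  0.1098] F [ 1.  -0.  -2.3] gap 0.249 gf 61
delta [-1.1 -0.5  2.1] [0.09 0.15 0.09] |d| 2.0 |r| 0.2
scraper [ 0.6247 -0.3037  0.0051] [-0.053  0.999 -0.003]
```

```bash
for i in 1 2 ; do python3 -m jog '10 -.6 0 .8 0 0 0; 10 -.6 0 .8 0 0 0; 10 -.6 0 .8 0 0 0'|grep ^force; done; python3 -c "
from h import *
goto([.624,-.303,.003],3)"
```

```text
force: [1.0, -2.1, 2.8]
force: [2.0, -3.4, 5.8]
t 12.68 pos [ 0.6276 -0.3775  0.1087] F [ 2.  -3.4  5.8] gap 0.245 gf 62
delta [-0.1 -0.8  1.5] [0.17 0.18 0.1 ] |d| 2.0 |r| 0.3
scraper [ 0.6253 -0.3041  0.0041] [-0.052  0.999 -0.003]
```

Contact is confirmed, so I'll release and back straight out along the handle.

```bash
python3 -m jog '28 0 0 0 0 0 0; 35 0 0 0 0 0 0; 50 0 0 0 0 0 0; 70 0 0 0 0 0 0; 85 0 0 0 0 0 0' | grep force; python3 -m jog '85 0 0 0 0 0 0; 85 0 0 0 0 0 0; 85 0 0 0 0 0 0; 85 0 0 0 0 0 0; 85 0 0 0 0 0 0' | grep -E 'force|gap'; python3 -m jog '85 0 0 -12 0 0 0; 85 0 0 -35 0 0 0; 85 0 0 -60 0 0 0; 85 0 0 -85 0 0 0; 85 0 0 -110 0 0 0'|grep force; python3 -c "
from h import *
delta([.60,-.50,.30],tgt(3))"
```

```text
force: [0.2, -0.8, 0.7]
grasp_force: 0.0
force: [0.5, 0.4, -0.4]
finger_gap: 0.996
grasp_force: 0.0
force: [1.4, -0.3, -0.0]
grasp_force: 0.0
t 13.93 pos [ 0.6294 -0.4445  0.1964] F [ 1.4 -0.3 -0. ] gap 0.995 gf 0
delta [  20.1  -31.3 -115.3] [ 0.5   0.59 -0.09] |d| 121.0 |r| 0.8
```

```bash
python3 -m jog '85 5 -8 -20 0 0 0; 85 10 -16 -45 0 0 0; 85 15 -24 -70 0 0 0; 85 20 -31 -95 0 0 0; 85 20 -31 -95 0 0 0'|grep force; python3 -m jog '85 0 0 0 0 0 0; 85 0 0 0 0 0 0'|grep ^force
python3 - <<'E'
from h import *; import cv2
from bench import grab_frame
out=[]
for n in ("side","top"):
    f=grab_frame(n); np.savez(f"pics/{n}6.npz",**f)
    c=f["img"][140:370,240:450] if n=="side" else f["img"][80:300,160:470]
    out.append(cv2.resize(c,(300 if n=="side" else 500,340),interpolation=cv2.INTER_CUBIC))
    C=cloud(f); im=f["img"].astype(int)
    b=(im[...,0]>im[...,2]*1.5)&(C[...,0]>.53)&(C[...,0]<.72)&(C[...,1]>-.345)&(C[...,1]<-.25)&(C[...,2]>.012)&(C[...,2]<.04)
    print(n,cv2.minAreaRect((C[b][:,:2]*1000).astype(np.float32)),C[b].mean(0))
    m=(im[...,0]-im[...,2]>12)&(im[...,0]<110)&(C[...,0]>.42)&(C[...,0]<.72)&(C[...,1]>-.12)&(C[...,1]<.12)&(C[...,2]<.07)
    k,l,st,ce=cv2.connectedComponentsWithStats(m.astype(np.uint8))
    for i in range(1,k):
        if st[i,4]>8: print(ce[i].round(),st[i,4],np.median(C[l==i],0).round(3))
cv2.imwrite("pics/end.png",np.hstack(out)[...,::-1])
E
```

```text
force: [1.0, -1.1, 0.7]
grasp_force: 0.0
force: [-0.5, 0.5, -0.1]
side ((622.9375, -309.73431396484375), (139.1127471923828, 55.61604309082031), 0.7200568914413452) [ 0.6103829  -0.31178008  0.02475599]
[347. 255.] 372 [0.566 0.027 0.033]
[376. 259.] 43 [0.663 0.014 0.015]
[355. 261.] 106 [0.593 0.007 0.016]
[338. 264.] 88 [0.538 0.004 0.01 ]
top ((624.461181640625, -303.07501220703125), (139.90208435058594, 44.07301712036133), 2.7221832275390625) [ 0.62378446 -0.30205454  0.02822209]
[251. 145.] 10 [0.717 0.115 0.047]
[273. 192.] 253 [0.589 0.045 0.046]
[278. 148.] 12 [0.712 0.04  0.044]
[261. 204.] 172 [0.552 0.083 0.045]
[282. 210.] 124 [0.531 0.026 0.044]
[285. 167.] 38 [0.661 0.02  0.025]
[287. 192.] 88 [0.592 0.014 0.024]
[288. 207.] 40 [0.549 0.011 0.025]
[289. 216.] 48 [0.525 0.007 0.019]
[247. 238.] 24 [0.459 0.119 0.046]
```

View pics/end.png

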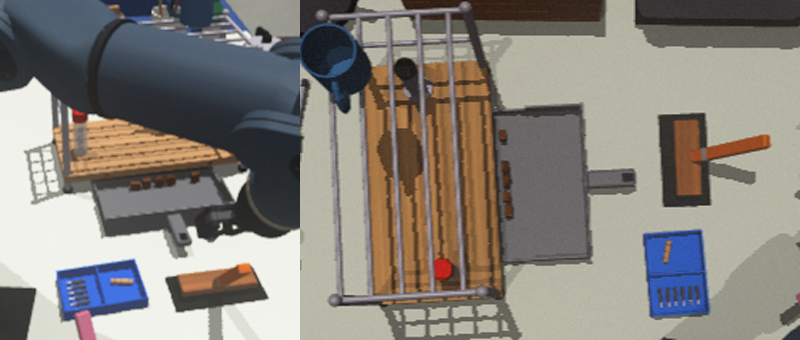

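The final view shows five chips in the pan, at (500–510, 135–212) in the top crop, and an empty board. The scraper stands centred on its pad at (688,160), and the pan and everything else are where they were. The gripper is clear, so I'll hand in.

```bash
python3 -c "
from bench import ticket; print(ticket.close_job())"
```

```text
the job is handed in; nothing more can be done
None
```

I drew all five offcuts into the dustpan with the scraper, then stood it back upright, centred on its pad and released; the job is handed in, but it returned no verdict.

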